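Couple the circuit-board holder to its ball stand

ROBOT

A 7-joint arm with a two-finger parallel gripper is mounted at the origin on the work surface. World frame = base frame: x ahead of the robot, y to its left, z up, the work surface at z = 0. Lengths are in m, angles in degrees, forces in N, time in s.
With the tool pointing down it reaches from about 0.425 to 0.875 m from the base axis. Payload 8.4 kg.
Tool frame: the origin (TCP) lies between the finger pads; the fingertips stand 8 mm ahead of it and the grasp point (between the pads) lies 11 mm behind it; z points along the fingers, y is the direction in which the jaws open and shut (so a half turn about z gives the same grasp; the last joint's range is limited). The gripper opens to 87 mm and grips with 3 to 60 N. Pads are 19 mm wide; open, the fingers measure 117 mm over their backs; the gripper's body (75 mm by 190 mm) begins 51 mm behind the grasp point.
Start: joints at [66.681, 19.091, 2.286, 83.961, -0.768, 76.965, -3.352], TCP at [0.197, -0.619, 0.196] pointing down, gripper open.
Joint ranges: [-147.57, 147.57], [-21.85, 119.76], [-74.77, 79.35], [14.55, 137.4], [-85.83, 265.84], [4.83, 119.75], [-152.11, 152.11]. Speed limits (degrees/s): [127.2, 127.2, 159.86, 159.86, 180, 180, 180].

INTERFACE

Orientations are given as a 3x3 rotation matrix whose columns are the frame's x, y, z axes.
In Python, from bench import observe, capture, job_done gives the robot as it stands.
- The arm moves only by the tool apply_moves, never from a script. Its argument "steps" is a list of rows, each an object of numbers: "x", "y", "z": the shift along the world's x, y, z in mm; "roll": the turn about the world's z in degrees. A call has 1 to 12 rows; each row shifts and turns the pose as measured when the row begins; what a row does not reach is not made up. A row lasts 1/10 s, in which the tool goes at most 50 mm and 8.59 degrees, less where a joint would pass 70% of its speed; a pose out of reach is approached as far as the arm can. A call is refused whole if a number of a shift passes 50 or a number of a turn 8.59, either way. A call with a gripper value outside its range is refused whole. "grip" is the closure in counts, from 0 (fully open) to 255 (shut), set as the call begins (left out, the last holds). The fingers move at their own pace and stop on an object; "force" is the grip in N (left out, the last holds). Time passes only in rows, so rows that do not move let the fingers close. It gives the time, the measured TCP pose, the force and the opening at its end, in the units of the state.
- observe(): the state, without advancing time (a new reading comes with each control period).
- capture(name): name is "scene" or "top" or "wrist"; returns a dict with "frame" (420x560x3 uint8, red, green, blue), "range_z" (420x560 float32, m along the optical axis (not along the pixel's ray), 0 where there is no reading), "fx", "fy", "cx", "cy" (pixels), "R" (3x3) and "t" (3): a world point X has camera coordinates R X + t. Camera axes: x right, y down, z forward; pixel columns grow to the right and rows downward; lengths in m; the calibration is good to about 2 mm. A picture is of the moment at which its call begins.
- job_done(): hands the job in, once; it reports no verdict.
The state is a dict: "time_s": time; "qpos": joint angles; "qvel": joint speeds; "effort": joint torques, N m; "position": TCP position; "tcp_rot": TCP orientation; "force": force on the tool from outside, world axes, zero at the start; "ft_torque": the same for the moment, N m; "finger_gap": finger opening in m.
Only numpy, scipy, OpenCV 4.12 (cv2) and the standard library are available. Lean on these libraries where they do the work, as an engineer would, in place of code of your own. Each camera call takes 0.05 s, during which the arm holds its last target.

TASK

Pick up the circuit-board holder by its yellow grip and lower its socket gently onto the ball of the blue stand until it sits flat on the base. Then press its red latch lever fully down and let go, leaving the holder coupled there; keep it off the grey stand.

Things in the scene. Friction and masses are not known exactly. Their poses are not given: they have to be found in the camera images.
- head: Loose circuit-board holder, about 0.43 kg, upright on the blue mat. Origin: on the axis of its dark round socket cup, level with its flat underside; z up. Cup 54 mm wide, 49 mm high, open below, bore 44 mm, 43 mm deep. To +x a dark tail 36 mm wide, 44 mm high, to 76 mm from the axis, under the red lever. To -x an arm with a green board, 70 mm wide over all, to 110 mm from the axis, 23 to 37 mm up.
- grip (a point): Where to pinch the holder: middle of the yellow grip block on top of the cup, on the cup's axis, 66 mm above its underside. The block is 40 mm along the holder's x, 24 mm along y (pinch it across y, from above), and reaches from 49 to 81 mm above the underside. The holder balances there.
- latch (a joint): Angle of the red latch lever, rad: 0 = fully raised (sloping up at 43 degrees, away from the grip), 0.75 = fully down (level). Starts raised or nearly so. Hinge along the holder's y, 34 mm to +x of the cup axis, 54 mm above its underside; lever 56 mm long from the hinge, 7 mm thick. It stays where it is left; about 2 N on its paddle moves it.
- latch_pad (a point): Point on the upper face of the lever's red paddle (26 mm long, 24 mm wide), 40 mm along the lever from its hinge; moves with it. Fully raised it lies 61 mm to +x of the cup axis and 84 mm above the holder's underside; fully down, 74 mm and 57.5 mm. Press it straight down.
- blue_stand: Fixed round blue base, 160 mm across, 16 mm thick, with a steel ball of 34 mm diameter on a short neck at its centre: ball centre 40 mm, ball top 57 mm above the table. Origin: centre of the underside, on the table. The coupled holder stands with its flat underside on the base's top, 16 mm above the origin, the ball inside the cup, 5 mm to spare all round; any heading will do.
- grey_stand: The same stand with a grey base, fixed; not the one to use. Origin: centre of its underside.

How it is judged:
By the outcome, as a careful person would: the job done as asked, in the order asked, and still so for the second after the job is handed in, with the robot touching nothing.
It also fails if it takes over 43 s, if anything falls off the work surface, if the arm or the gripper's body presses on something with over 40 N, if the wrist force passes 120 N, or if a joint passes its speed limit or range.

## Working session

There is one attempt and no reset: what is moved stays moved. The work goes in short steps, Python scripts to look and compute and a tool call to move; the robot and the scene stay as the last step left them, time stands still between calls to the robot, and variables do not carry over. Pictures are saved under pics/ and viewed, and the job is handed in when it is done.

Besides the shell and the picture viewer there is one more tool, called as name([rows], argument=value, ...), one row to a line, values as JSON. apply_moves: Moves the arm, as the interface text tells. Its arguments: {"type":"object","properties":{"steps":{"type":"array","items":{"type":"object","properties":{"x":{"type":"number"},"y":{"type":"number"},"z":{"type":"number"},"roll":{"type":"number"}}}},"grip":{"type":"number"},"force":{"type":"number"}},"required":["steps"]}

```bash
mkdir -p pics; ls; python3 - <<'E'
from bench import observe,capture
import cv2,numpy as np
for n in("scene","top"):
    c=capture(n);cv2.imwrite(f"pics/{n}0.png",c["frame"][:,:,::-1]);np.savez(f"{n}0.npz",**c)
s=observe();print(s["time_s"],s["position"],s["tcp_rot"],s["force"],s["finger_gap"])
E
```

```text
pics
0.1 [ 0.19675581 -0.61902441  0.19555418] [[ 9.53002171e-01  3.02962973e-01 -5.46572120e-04]
 [ 3.02963446e-01 -9.53001216e-01  1.35397350e-03]
 [-1.10680059e-04 -1.45593105e-03 -9.99998934e-01]] [-0.30411323 -0.30968977 -0.18905406] 0.08693593546679636
```

View pics/scene0.png

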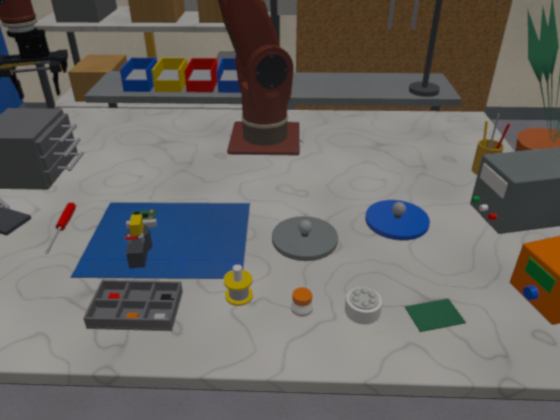

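View pics/top0.png

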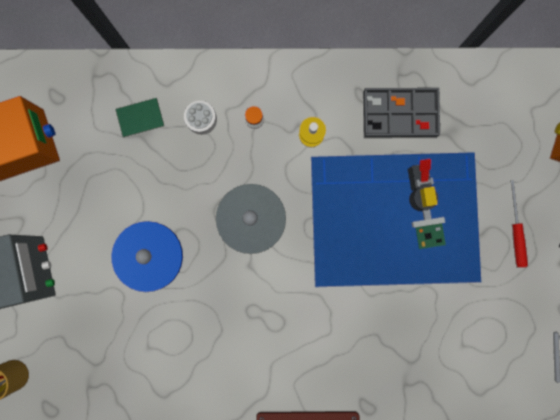

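Top view: the holder is at about (427,195) with its red lever at (425,168). The blue stand is at (147,257) and the grey one at (251,218). Next I'll measure them.

```bash
cat > h.py <<'E'
import numpy as np,cv2
def cloud(c):
    z=c["range_z"];v,u=np.mgrid[:z.shape[0],:z.shape[1]]
    P=np.stack([(u-c["cx"])/c["fx"]*z,(v-c["cy"])/c["fy"]*z,z],-1)
    W=(P-c["t"])@c["R"]; W[z<=0]=np.nan
    return W
def rect(W,m,name):
    p=W[m&np.isfinite(W[...,2])]
    print(name,len(p),"med",np.median(p,0).round(4),"min",p.min(0).round(4),"max",p.max(0).round(4))
    if len(p)>5: print("  minrect",cv2.minAreaRect((p[:,:2]*1000).astype(np.float32)))
    return p
E
python3 - <<'E'
from h import *
for n in("top","scene"):
    c=np.load(n+"0.npz");W=cloud(c);f=c["frame"];h=cv2.cvtColor(f,cv2.COLOR_RGB2HSV);H,S,V=h[...,0],h[...,1],h[...,2]
    print(n,"cam",-c["R"].T@c["t"],c["fx"])
    X,Y,Z=W[...,0],W[...,1],W[...,2]
    g=lambda a,b:(X>a[0])&(X<a[1])&(Y>b[0])&(Y<b[1])
    hold=g((.3,.9),(-.62,-.25))
    p=rect(W,(H>20)&(H<34)&(S>150)&(V>90)&hold&(Z>.06),"yellow")
    if len(p):
        t=p[p[:,2]>.075];print("  top",len(t),t.mean(0),cv2.minAreaRect((t[:,:2]*1000).astype(np.float32)))
    rect(W,((H<8)|(H>172))&(S>150)&hold&(Z>.04)&(Z<.13),"red")
    p=rect(W,hold&(Z>.015)&(Z<.13),"all")
    d=np.polyfit
    m=(H>105)&(H<125)&(S>150)&(Z>.008)&(Z<.025)&(Y>.0)
    p=rect(W,m,"bluebase")
    print(cv2.fitEllipse(cv2.convexHull((p[:,:2]*1000).astype(np.float32))))
    m=(S<60)&(Z>.01)&(Z<.022)&g((.3,.8),(-.1,.3))
    if m.sum()>20:rect(W,m,"grey")
    m=(Z>.045)&(Z<.065)&g((.3,.9),(-.1,.5));p=rect(W,m,"balls")
    for s in(0,1):
        q=p[(p[:,1]>.2)==bool(s)]
        if len(q):print(s,q.mean(0),q[:,2].max(),len(q))
E
```

```text
top cam [0.48089203 0.05928647 1.17452441] 512.3482901716995
yellow 235 med [ 0.5889 -0.2606  0.0826] min [ 0.5696 -0.2765  0.06  ] max [ 0.6107 -0.25    0.0877]
  minrect ((590.6614379882812, -262.9062805175781), (40.063106536865234, 24.975749969482422), 7.242003440856934)
  top 212 [ 0.59003876 -0.2619468   0.08258325] ((590.665771484375, -262.9406433105469), (40.063106536865234, 24.906476974487305), 7.242003440856934)
red 132 med [ 0.6479 -0.2565  0.0775] min [ 0.6262 -0.2646  0.0593] max [ 0.6703 -0.2502  0.0945]
  minrect ((648.2552490234375, -257.3448791503906), (43.99359130859375, 14.141701698303223), 0.7137914896011353)
all 2506 med [ 0.56   -0.2839  0.0327] min [ 0.4357 -0.5816  0.015 ] max [ 0.8447 -0.25    0.0945]
  minrect ((639.729248046875, -389.5580139160156), (352.2970886230469, 367.2408447265625), 78.84626007080078)
bluebase 3574 med [0.4656 0.3571 0.0162] min [0.3894 0.282  0.0089] max [0.752  0.5722 0.0249]
  minrect ((553.808837890625, 462.0064697265625), (425.7991943359375, 156.39019775390625), 49.24707794189453)
((572.7701416015625, 447.39361572265625), (212.676
[... 1562 characters left out ...]
43310546875), (427.1334533691406, 154.5065155029297), 49.22554016113281)
((575.2509155273438, 444.9828796386719), (203.62704467773438, 440.787109375), 129.75973510742188)
grey 2249 med [0.5693 0.1214 0.0168] min [ 0.4678 -0.0311  0.01  ] max [0.8    0.2721 0.022 ]
  minrect ((644.2891845703125, 155.86590576171875), (302.9385681152344, 325.8695068359375), 74.96942138671875)
balls 815 med [0.7518 0.0098 0.0484] min [ 0.46   -0.0435  0.045 ] max [0.8051 0.3744 0.0647]
  minrect ((613.658447265625, 162.04104614257812), (303.681884765625, 426.27947998046875), 70.3033218383789)
0 [0.72903499 0.03552307 0.04923594] 0.06466249287591952 683
1 [0.569867   0.3203721  0.05015617] 0.06003410683804021 132
```

```bash
python3 - <<'E'
from h import *
for n in("top","scene"):
    c=np.load(n+"0.npz");W=cloud(c);f=c["frame"];h=cv2.cvtColor(f,cv2.COLOR_RGB2HSV);H,S,V=h[...,0],h[...,1],h[...,2]
    X,Y,Z=W[...,0],W[...,1],W[...,2]
    g=lambda a,b:(X>a[0])&(X<a[1])&(Y>b[0])&(Y<b[1])
    hold=g((.45,.72),(-.36,-.2))
    print(n)
    rect(W,(H>20)&(H<34)&(S>150)&(V>90)&hold&(Z>.077),"yellowtop")
    p=rect(W,((H<8)|(H>172))&(S>150)&hold&(Z>.05)&(Z<.13),"red")
    p=rect(W,hold&(Z>.015)&(Z<.13),"all")
    p=rect(W,g((.45,.56),(-.36,-.2))&(Z>.018)&(Z<.05),"board")
    p=rect(W,hold&(Z>.034)&(Z<.047)&(X>.6),"tail")
    b=g((.36,.56),(.25,.46))
    p=rect(W,b&(Z>.012)&(Z<.02),"bluebase"); print(cv2.minEnclosingCircle((p[:,:2]*1000).astype(np.float32)))
    q=rect(W,b&(Z>.042)&(Z<.065),"ball")
    from scipy.optimize import least_squares
    for nm,bb in(("blue",b),("grey",g((.46,.65),(.04,.22)))):
        q=W[bb&(Z>.035)&(Z<.06)]
        r=least_squares(lambda a:np.linalg.norm(q-a,axis=1)-.017,np.r_[q.mean(0)[:2],.04],loss="soft_l1",f_scale=.001)
        print(nm,"ball",len(q),r.x)
    p=W[g((.46,.65),(.02,.23))&(Z>.012)&(Z<.02)];print("grey",cv2.minEnclosingCircle((p[:,:2]*1000).astype(np.float32)))
E
python3 - <<'E'
import numpy as np,cv2
c=np.load("top0.npz");f=c["frame"][130:270,360:500,::-1]
cv2.imwrite("pics/crop.png",cv2.resize(f,None,fx=4,fy=4,interpolation=cv2.INTER_CUBIC))
E
```

```text
top
yellowtop 210 med [ 0.5909 -0.2621  0.0828] min [ 0.5696 -0.2765  0.0773] max [ 0.6107 -0.2472  0.0877]
  minrect ((590.6893920898438, -262.8199462890625), (39.79518127441406, 25.614133834838867), 11.982926368713379)
red 186 med [ 0.6501 -0.254   0.08  ] min [ 0.6262 -0.2646  0.0593] max [ 0.6703 -0.2405  0.0946]
  minrect ((647.7713012695312, -253.83717346191406), (42.83456039428711, 22.28453826904297), 8.793981552124023)
all 1941 med [ 0.5752 -0.259   0.0414] min [ 0.4798 -0.3087  0.0152] max [ 0.6709 -0.2337  0.0946]
  minrect ((575.8314208984375, -268.947509765625), (191.27633666992188, 70.19639587402344), 3.015939474105835)
board 844 med [ 0.5156 -0.2727  0.0346] min [ 0.4798 -0.3087  0.0267] max [ 0.5599 -0.2361  0.0449]
  minrect ((520.3635864257812, -271.8699035644531), (80.18673706054688, 70.19639587402344), 3.015939474105835)
tail 124 med [ 0.6396 -0.2431  0.0446] min [ 0.6001 -0.2767  0.0345] max [ 0.6644 -0.2339  0.0469]
  minrect ((633.0596313476562, -255.62936401367188), (63.37553787231445, 40.03749084472656), 3.955817937850952)
bluebase 3465 med [0.464  0.3592 0.01
[... 1575 characters left out ...]
5761719), (73.10164642333984, 50.94055938720703), 3.824111223220825)
bluebase 1690 med [0.4785 0.3555 0.0169] min [0.3843 0.2808 0.012 ] max [0.5463 0.4396 0.02  ]
  minrect ((465.35748291015625, 360.50872802734375), (157.0817108154297, 161.55825805664062), 83.62472534179688)
((466.3733215332031, 359.27642822265625), 82.1563720703125)
ball 109 med [0.4728 0.3577 0.0508] min [0.46   0.343  0.0421] max [0.4831 0.3744 0.06  ]
  minrect ((470.6891784667969, 359.0030517578125), (23.20561408996582, 31.16571807861328), 6.863240718841553)
blue ball 135 [0.46440202 0.36056212 0.04080338]
grey ball 149 [0.54890709 0.12531302 0.04085908]
grey ((549.6749267578125, 124.08092498779297), 82.54507446289062)
```

View pics/crop.png

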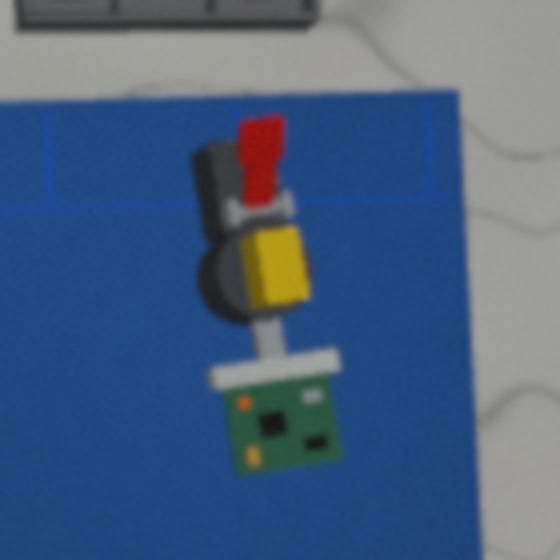

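Yellow grip centre is about (590.5, -262.7) mm with heading about 8.7°. Blue ball is at (465, 361) mm and grey at (549, 126) mm. The block top (83 mm on a roughly 1 mm mat), the 160 mm base and the ball height of 40 mm all match the given sizes. Moving above the grip.

apply_moves([
  {"x":35,"y":32,"roll":-0.8},
  {"x":35,"y":32,"roll":-0.8},
  {"x":35,"y":32,"roll":-0.8},
  {"x":35,"y":32,"roll":-0.8},
  {"x":35,"y":32,"roll":-0.8},
  {"x":35,"y":32,"roll":-0.8},
  {"x":35,"y":32,"roll":-0.8},
  {"x":35,"y":32,"roll":-0.8},
  {"x":35,"y":32,"roll":-0.8},
  {"x":35,"y":32,"roll":-0.8},
  {"x":35,"y":32,"roll":-0.8},
  {},
], grip=0)

```text
schema error: expected keys x, y, z, roll
```

apply_moves([
  {"x":35,"y":32,"z":0,"roll":-0.8},
  {"x":35,"y":32,"z":0,"roll":-0.8},
  {"x":35,"y":32,"z":0,"roll":-0.8},
  {"x":35,"y":32,"z":0,"roll":-0.8},
  {"x":35,"y":32,"z":0,"roll":-0.8},
  {"x":35,"y":32,"z":0,"roll":-0.8},
  {"x":35,"y":32,"z":0,"roll":-0.8},
  {"x":35,"y":32,"z":0,"roll":-0.8},
  {"x":35,"y":32,"z":0,"roll":-0.8},
  {"x":35,"y":32,"z":0,"roll":-0.8},
  {"x":35,"y":32,"z":0,"roll":-0.8},
  {"x":0,"y":0,"z":0,"roll":0},
], grip=0)

```text
time_s: 1.3
position: [0.5872, -0.2478, 0.1903]
tcp_rot: [[0.99, 0.14, -0.007], [0.141, -0.99, 0.008], [-0.006, -0.009, -1.0]]
force: [-1.7, 0.7, 0.5]
finger_gap: 0.0866
```

apply_moves([
  {"x":2,"y":-9,"z":0,"roll":0},
  {"x":0,"y":0,"z":0,"roll":0},
  {"x":0,"y":0,"z":0,"roll":0},
])

```text
time_s: 1.6
position: [0.5885, -0.2579, 0.1889]
tcp_rot: [[0.99, 0.142, -0.01], [0.142, -0.99, 0.009], [-0.009, -0.01, -1.0]]
force: [0.0, 0.2, 0.1]
finger_gap: 0.0869
```

```bash
python3 - <<'E'
from bench import observe,capture
from h import *
c=capture("wrist");cv2.imwrite("pics/w1.png",c["frame"][:,:,::-1]);W=cloud(c)
np.savez("w1.npz",**c)
s=observe();print(s["time_s"],s["position"],s["tcp_rot"].round(4).tolist() if hasattr(s["tcp_rot"],"round") else s["tcp_rot"],np.round(s["qpos"],1))
f=c["frame"];h=cv2.cvtColor(f,cv2.COLOR_RGB2HSV);H,S,V=h[...,0],h[...,1],h[...,2]
X,Y,Z=W[...,0],W[...,1],W[...,2]
hold=(X>.45)&(X<.72)&(Y>-.36)&(Y<-.2)
rect(W,(H>20)&(H<34)&(S>150)&(V>80)&hold&(Z>.079)&(Z<.09),"yellowtop")
rect(W,((H<8)|(H>172))&(S>150)&hold&(Z>.05)&(Z<.13),"red")
rect(W,hold&(Z>.015)&(Z<.047)&(X<.56),"board")
rect(W,hold&(Z>.036)&(Z<.049)&(X>.62),"tail")
rect(W,hold&(Z<.01),"mat")
E
```

```text
1.65 [ 0.58830005 -0.25837249  0.18892917] [[0.99, 0.1408, -0.0099], [0.1409, -0.99, 0.0083], [-0.0087, -0.0096, -0.9999]] [ 30.2  19.8 -13.4  84.2   4.3  77.2 -65.3]
yellowtop 875 med [ 0.5925 -0.2622  0.0831] min [ 0.5714 -0.2757  0.0808] max [ 0.6118 -0.2487  0.0852]
  minrect ((591.5638427734375, -262.4806823730469), (38.48564529418945, 22.97444725036621), 7.740907192230225)
red 930 med [ 0.653  -0.2539  0.0823] min [ 0.6252 -0.2651  0.0603] max [ 0.6702 -0.2401  0.0934]
  minrect ((647.4268188476562, -253.79925537109375), (43.76175308227539, 23.165433883666992), 6.49430513381958)
board 2587 med [ 0.5181 -0.2731  0.0343] min [ 0.4784 -0.3073  0.025 ] max [ 0.5564 -0.2352  0.0412]
  minrect ((518.9097290039062, -273.36859130859375), (75.29592895507812, 69.48420715332031), 8.786405563354492)
tail 435 med [ 0.6423 -0.2469  0.0461] min [ 0.6202 -0.2735  0.0442] max [ 0.6678 -0.2339  0.0484]
  minrect ((642.0113525390625, -254.84681701660156), (46.98468017578125, 35.96088790893555), 8.060701370239258)
mat 19901 med [ 0.6266 -0.2932  0.002 ] min [ 0.4502 -0.36   -0.0027] max [ 0.72   -0.2     0.0084]
  minrect ((585.1174926757812, -279.997314453125), (269.751953125, 159.98898315429688), 0.0007793809636496007)
```

View pics/w1.png

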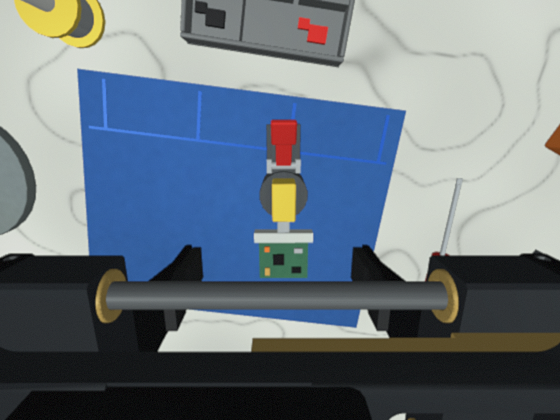

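The wrist view shows the grip at (283,200), in line with the jaws. It measures (591, -262.5) mm with heading 8.3°, and the mat is 2 mm thick. Descending.

apply_moves([
  {"x":3,"y":-4,"z":-20,"roll":0},
  {"x":0,"y":0,"z":-25,"roll":0},
  {"x":0,"y":0,"z":-25,"roll":0},
  {"x":0,"y":0,"z":-20,"roll":0},
  {"x":0,"y":0,"z":-15,"roll":0},
  {"x":0,"y":0,"z":0,"roll":0},
  {"x":0,"y":0,"z":0,"roll":0},
])

```text
time_s: 2.35
position: [0.5872, -0.2711, 0.083]
tcp_rot: [[0.992, 0.129, -0.007], [0.129, -0.992, 0.004], [-0.007, -0.005, -1.0]]
force: [0.3, 0.1, 0.6]
finger_gap: 0.0872
```

apply_moves([
  {"x":4,"y":8,"z":0,"roll":0.8},
  {"x":0,"y":0,"z":0,"roll":0},
  {"x":0,"y":0,"z":-8,"roll":0},
  {"x":0,"y":0,"z":-8,"roll":0},
  {"x":0,"y":0,"z":0,"roll":0},
])

```text
time_s: 2.85
position: [0.5937, -0.2628, 0.0696]
tcp_rot: [[0.99, 0.144, -0.002], [0.144, -0.99, 0.002], [-0.002, -0.002, -1.0]]
force: [0.1, -0.7, -0.5]
finger_gap: 0.087
```

apply_moves([
  {"x":-2,"y":0,"z":-6,"roll":0},
  {"x":0,"y":0,"z":0,"roll":0},
  {"x":0,"y":0,"z":0,"roll":0},
])

```text
time_s: 3.15
position: [0.5912, -0.2629, 0.0625]
tcp_rot: [[0.99, 0.144, -0.003], [0.144, -0.99, 0.002], [-0.003, -0.003, -1.0]]
force: [-0.2, -1.0, 0.3]
finger_gap: 0.087
```

apply_moves([
  {"x":0,"y":0,"z":0,"roll":0},
  {"x":0,"y":0,"z":0,"roll":0},
  {"x":0,"y":0,"z":0,"roll":0},
  {"x":0,"y":0,"z":0,"roll":0},
  {"x":0,"y":0,"z":0,"roll":0},
  {"x":0,"y":0,"z":0,"roll":0},
  {"x":0,"y":0,"z":0,"roll":0},
  {"x":0,"y":0,"z":0,"roll":0},
], grip=255, force=35)

```text
time_s: 3.95
position: [0.5915, -0.2632, 0.0632]
tcp_rot: [[0.99, 0.144, -0.002], [0.144, -0.99, 0.002], [-0.002, -0.002, -1.0]]
force: [0.4, -0.2, 0.0]
finger_gap: 0.0313
```

apply_moves([
  {"x":0,"y":0,"z":0,"roll":0},
  {"x":0,"y":0,"z":0,"roll":0},
  {"x":0,"y":0,"z":0,"roll":0},
  {"x":0,"y":0,"z":0,"roll":0},
])

```text
time_s: 4.35
position: [0.5915, -0.2632, 0.0632]
tcp_rot: [[0.99, 0.144, -0.002], [0.144, -0.99, 0.002], [-0.002, -0.002, -1.0]]
force: [-0.2, 0.1, -0.4]
finger_gap: 0.0027
```

The gap is 2.7 mm instead of 24 mm, so the grip was missed. Looking.

```bash
python3 - <<'E'
from bench import observe,capture
from h import *
ims=[]
for n in("scene","top","wrist"):
    c=capture(n);np.savez(n+"2.npz",**c);f=c["frame"][:,:,::-1]
    if n=="scene":f=f[170:290,60:240]
    if n=="top":f=f[120:270,340:520]
    ims.append(cv2.resize(f,(560,400)) if n!="wrist" else f)
    cv2.imwrite(f"pics/{n}2.png",ims[-1])
s=observe();print(s["time_s"],s["finger_gap"],s["position"])
E
```

```text
4.5 0.00022192725274492483 [ 0.59154127 -0.2631778   0.06319412]
```

View pics/scene2.png

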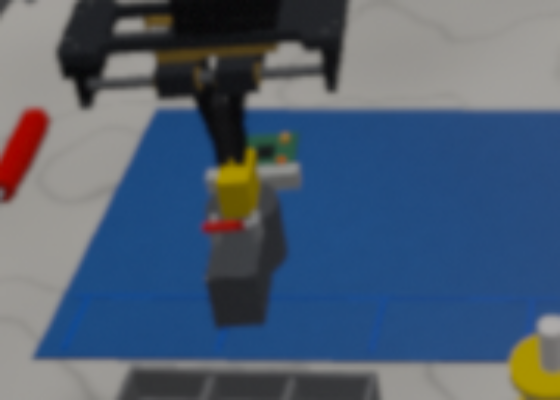

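View pics/wrist2.png

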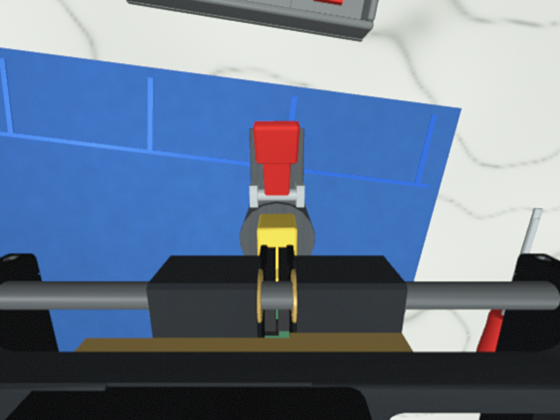

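```bash
python3 - <<'E'
from h import *
for n in("top","scene","wrist"):
    c=np.load(n+"2.npz");W=cloud(c);f=c["frame"];h=cv2.cvtColor(f,cv2.COLOR_RGB2HSV);H,S,V=h[...,0],h[...,1],h[...,2]
    X,Y,Z=W[...,0],W[...,1],W[...,2];print(n)
    hold=(X>.45)&(X<.78)&(Y>-.36)&(Y<-.2)
    rect(W,(H>20)&(H<34)&(S>150)&(V>80)&hold&(Z>.07)&(Z<.09),"yellowtop")
    rect(W,((H<8)|(H>172))&(S>150)&hold&(Z>.05)&(Z<.13),"red")
    rect(W,hold&(Z>.036)&(Z<.049)&(X>.62),"tail")
    if n!="wrist":rect(W,hold&(Z>.086)&(Z<.12)&(V<90)&(S<120),"fingers")
E
```

```text
top
  return _methods._mean(a, axis=axis, dtype=dtype,
  ret = um.true_divide(
Traceback (most recent call last):
  File "h.py", line 9, in rect
    print(name,len(p),"med",np.median(p,0).round(4),"min",p.min(0).round(4),"max",p.max(0).round(4))
                                                          ~~~~~^^^
ValueError: zero-size array to reduction operation minimum which has no identity
```

View pics/top2.png

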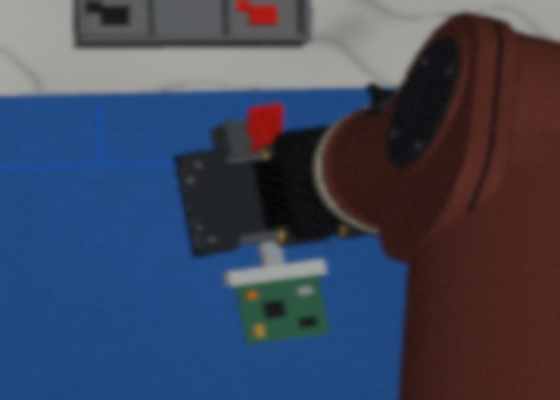

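```bash
sed -i 's/    print(name,len(p),"med"/    if len(p)==0: print(name,0); return p\n    print(name,len(p),"med"/' h.py; python3 - <<'E'
from h import *
for n in("top","scene","wrist"):
    c=np.load(n+"2.npz");W=cloud(c);f=c["frame"];h=cv2.cvtColor(f,cv2.COLOR_RGB2HSV);H,S,V=h[...,0],h[...,1],h[...,2]
    X,Y,Z=W[...,0],W[...,1],W[...,2];print(n)
    hold=(X>.45)&(X<.78)&(Y>-.36)&(Y<-.2)
    rect(W,(H>20)&(H<34)&(S>150)&(V>80)&hold&(Z>.07)&(Z<.09),"yellowtop")
    rect(W,((H<8)|(H>172))&(S>150)&hold&(Z>.05)&(Z<.13),"red")
    rect(W,hold&(Z>.036)&(Z<.049)&(X>.62),"tail")
    rect(W,hold&(Z>.015)&(Z<.047)&(X<.58)&(V>60),"board")
    rect(W,hold&(Z>.086)&(Z<.12)&(V<90)&(S<120),"fingers")
    if n=="wrist":print("wristcam",-c["R"].T@c["t"])
    else:
        for p in [(.5915,-.2632,.055),(.5915,-.2632,.083)]:
            q=c["R"]@np.array(p)+c["t"];print(p,"->",q[0]/q[2]*c["fx"]+c["cx"],q[1]/q[2]*c["fy"]+c["cy"])
E
python3 - <<'E'
import numpy as np,cv2
c=np.load("scene2.npz");cv2.imwrite("pics/s2b.png",cv2.resize(c["frame"][150:280,80:220,::-1],None,fx=4,fy=4,interpolation=cv2.INTER_CUBIC))
E
```

```text
top
yellowtop 0
red 139 med [ 0.6554 -0.2521  0.0845] min [ 0.6359 -0.2633  0.0666] max [ 0.6702 -0.2398  0.095 ]
  minrect ((652.8495483398438, -253.16064453125), (31.610143661499023, 23.15944480895996), 11.49582290649414)
tail 93 med [ 0.6504 -0.2424  0.045 ] min [ 0.6349 -0.2534  0.0369] max [ 0.6647 -0.2333  0.0489]
  minrect ((649.914306640625, -243.8940887451172), (29.440895080566406, 18.41017723083496), 9.661266326904297)
board 792 med [ 0.5196 -0.2724  0.0348] min [ 0.4798 -0.3084  0.0255] max [ 0.5621 -0.2345  0.0444]
  minrect ((522.6136474609375, -272.4618835449219), (81.73173522949219, 71.37226867675781), 8.27759838104248)
fingers 0
(0.5915, -0.2632, 0.055) -> 426.4375487510796 197.06513343533283
(0.5915, -0.2632, 0.083) -> 430.1650684628081 195.75827912637587
scene
yellowtop 127 med [ 0.6076 -0.2582  0.0817] min [ 0.5712 -0.2728  0.0705] max [ 0.6153 -0.2485  0.0866]
  minrect ((593.6942138671875, -262.8346252441406), (42.92372512817383, 24.024658203125), 9.144826889038086)
red 34 med [ 0.667  -0.2493  0.0898] min [ 0.6548 -0.262   0.0806] max [ 0.6723 -0.2404  0.0934]
 
[... 1291 characters left out ...]
.207502365112305)
tail 895 med [ 0.6407 -0.2651  0.0461] min [ 0.6248 -0.2738  0.0441] max [ 0.6681 -0.2339  0.049 ]
  minrect ((646.1853637695312, -254.36285400390625), (39.57355880737305, 36.019412994384766), 8.742995262145996)
board 137 med [ 0.5003 -0.2773  0.0337] min [ 0.4946 -0.2856  0.0323] max [ 0.5237 -0.2658  0.0378]
  minrect ((509.8042907714844, -273.8937072753906), (27.984655380249023, 19.552831649780273), 8.509188652038574)
fingers 665 med [ 0.6016 -0.2602  0.1081] min [ 0.5987 -0.2694  0.0903] max [ 0.6043 -0.2522  0.1199]
  minrect ((601.125732421875, -261.0321044921875), (4.567460060119629, 17.346729278564453), 6.8951416015625)
wristcam [ 0.66765209 -0.2518578   0.25161422]
```

View pics/s2b.png

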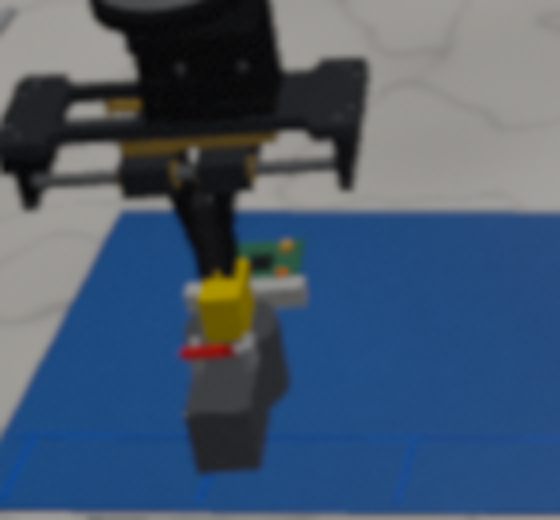

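```bash
python3 - <<'E'
from h import *
a=np.load("w1.npz");b=np.load("wrist2.npz")
ca=-a["R"].T@a["t"];cb=-b["R"].T@b["t"]
print(ca-[.5883,-.25837,.18893],cb-[.59154,-.26318,.06319]); print(a["R"].round(3).tolist(),b["R"].round(3).tolist())
W=cloud(b)
for r in range(195,345,10): print(r,[tuple((W[r,u]*1000).round(0).astype(int)) if np.isfinite(W[r,u,2]) else None for u in(250,262,270,276,282,290,300)])
f=b["frame"][180:350,200:350,::-1];cv2.imwrite("pics/w2z.png",cv2.resize(f,None,fx=4,fy=3.5,interpolation=cv2.INTER_CUBIC))
E
```

```text
[0.07785425 0.01037261 0.18788182] [0.07611209 0.0113222  0.18842422]
[[0.14, -0.99, -0.01], [-0.948, -0.137, 0.287], [-0.286, -0.031, -0.958]] [[0.142, -0.99, -0.002], [-0.95, -0.137, 0.281], [-0.278, -0.038, -0.96]]
195 [(np.int64(623), np.int64(-241), np.int64(64)), (np.int64(623), np.int64(-248), np.int64(61)), (np.int64(624), np.int64(-253), np.int64(59)), (np.int64(624), np.int64(-257), np.int64(60)), None, (np.int64(626), np.int64(-266), np.int64(60)), (np.int64(627), np.int64(-272), np.int64(63))]
205 [(np.int64(616), np.int64(-242), np.int64(62)), (np.int64(614), np.int64(-249), np.int64(49)), (np.int64(615), np.int64(-254), np.int64(52)), (np.int64(615), np.int64(-259), np.int64(50)), (np.int64(617), np.int64(-262), np.int64(53)), (np.int64(617), np.int64(-268), np.int64(51)), (np.int64(621), np.int64(-273), np.int64(62))]
215 [(np.int64(606), np.int64(-242), np.int64(52)), (np.int64(609), np.int64(-250), np.int64(58)), (np.int64(610), np.int64(-255), np.int64(58)), (np.int64(611), np.int64(-259), np.int64(58)), (np.int64(611), np.int64(-263), np.int64(58)), (np.int64(612),
[... 3441 characters left out ...]
-264), np.int64(184))]
325 [(np.int64(617), np.int64(-252), np.int64(183)), (np.int64(598), np.int64(-256), np.int64(157)), (np.int64(584), np.int64(-261), np.int64(138)), (np.int64(510), np.int64(-274), np.int64(36)), (np.int64(585), np.int64(-266), np.int64(139)), (np.int64(595), np.int64(-267), np.int64(151)), (np.int64(618), np.int64(-265), np.int64(183))]
335 [(np.int64(613), np.int64(-252), np.int64(183)), (np.int64(594), np.int64(-257), np.int64(158)), (np.int64(500), np.int64(-270), np.int64(36)), (np.int64(502), np.int64(-275), np.int64(38)), (np.int64(499), np.int64(-280), np.int64(33)), (np.int64(616), np.int64(-263), np.int64(184)), (np.int64(616), np.int64(-265), np.int64(183))]
```

View pics/w2z.png

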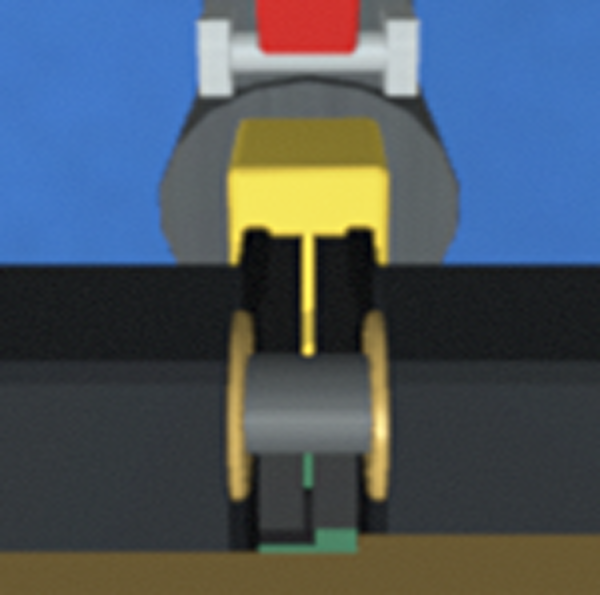

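```bash
python3 - <<'E'
from h import *
b=np.load("wrist2.npz");W=cloud(b)
for r in range(238,252): print(r,[(W[r,u]*1000).round(0).tolist() for u in(264,268,286,290)])
c=np.load("scene2.npz");W=cloud(c)
for r in range(205,225): print(r,[(u,(W[r,u]*1000).round(0).tolist(),c["frame"][r,u].tolist()) for u in(132,134,136,138)])
E
```

```text
238 [[603.0, -253.0, 82.0], [603.0, -256.0, 83.0], [605.0, -266.0, 83.0], [605.0, -268.0, 84.0]]
239 [[602.0, -253.0, 83.0], [603.0, -256.0, 83.0], [604.0, -266.0, 83.0], [604.0, -269.0, 83.0]]
240 [[602.0, -253.0, 83.0], [602.0, -256.0, 84.0], [604.0, -266.0, 84.0], [604.0, -269.0, 83.0]]
241 [[nan, nan, nan], [602.0, -256.0, 84.0], [603.0, -266.0, 84.0], [603.0, -269.0, 84.0]]
242 [[600.0, -254.0, 82.0], [601.0, -256.0, 85.0], [602.0, -267.0, 82.0], [603.0, -269.0, 84.0]]
243 [[600.0, -254.0, 83.0], [600.0, -256.0, 83.0], [602.0, -267.0, 83.0], [602.0, -269.0, 84.0]]
244 [[602.0, -254.0, 89.0], [599.0, -256.0, 83.0], [601.0, -267.0, 84.0], [604.0, -268.0, 90.0]]
245 [[602.0, -254.0, 91.0], [599.0, -256.0, 83.0], [604.0, -266.0, 91.0], [603.0, -268.0, 90.0]]
246 [[602.0, -254.0, 93.0], [598.0, -256.0, 83.0], [604.0, -266.0, 93.0], [604.0, -268.0, 92.0]]
247 [[602.0, -254.0, 94.0], [600.0, -256.0, 90.0], [603.0, -266.0, 94.0], [604.0, -268.0, 94.0]]
248 [[602.0, -254.0, 96.0], [601.0, -256.0, 92.0], [604.0, -266.0, 96.0], [603.0, -268.0, 94.0]]
249 [[601.0, -254.0, 96.0], [601.0, -25
[... 3230 characters left out ...]
 143, 0]), (134, [599.0, -265.0, 83.0], [169, 146, 0]), (136, [599.0, -260.0, 83.0], [169, 145, 0]), (138, [597.0, -256.0, 82.0], [168, 144, 0])]
222 [(132, [603.0, -268.0, 83.0], [170, 146, 0]), (134, [602.0, -264.0, 83.0], [171, 147, 0]), (136, [607.0, -257.0, 87.0], [170, 147, 0]), (138, [604.0, -254.0, 85.0], [169, 145, 0])]
223 [(132, [608.0, -267.0, 84.0], [169, 146, 0]), (134, [608.0, -262.0, 84.0], [168, 145, 0]), (136, [608.0, -257.0, 84.0], [168, 144, 0]), (138, [606.0, -254.0, 83.0], [164, 141, 0])]
224 [(132, [610.0, -266.0, 83.0], [159, 137, 0]), (134, [611.0, -261.0, 83.0], [155, 133, 0]), (136, [609.0, -257.0, 82.0], [150, 129, 0]), (138, [610.0, -252.0, 83.0], [144, 123, 0])]
```

```bash
python3 - <<'E'
from h import *
b=np.load("w1.npz");W=cloud(b)
for r in range(240,312,6): print(r,[(u,(W[r,u]*1000).round(0).tolist()) for u in(186,194,199,355,362,370)])
c=np.load("scene0.npz");W=cloud(c);X,Y,Z=W[...,0],W[...,1],W[...,2]
m=(abs(X-.197)<.08)&(abs(Y+.619)<.1)&(Z>.1)&(Z<.4)
print("scene0 near start tcp z",m.sum(),np.percentile(Z[m],[0,1,2,5,10,50]) if m.any() else 0)
f=b["frame"][230:330,100:460,::-1];cv2.imwrite("pics/w1z.png",cv2.resize(f,None,fx=2.2,fy=2.2))
cv2.imwrite("pics/s0z.png",cv2.resize(c["frame"][0:160,0:120,::-1],None,fx=3.5,fy=3.5))
E
```

```text
240 [(186, [501.0, -146.0, 3.0]), (194, [502.0, -157.0, 2.0]), (199, [504.0, -163.0, 2.0]), (355, [534.0, -367.0, 3.0]), (362, [535.0, -377.0, 2.0]), (370, [536.0, -387.0, 1.0])]
246 [(186, [593.0, -205.0, 219.0]), (194, [494.0, -157.0, 1.0]), (199, [495.0, -164.0, 1.0]), (355, [525.0, -370.0, 1.0]), (362, [607.0, -303.0, 218.0]), (370, [528.0, -388.0, 3.0])]
252 [(186, [593.0, -208.0, 227.0]), (194, [592.0, -211.0, 223.0]), (199, [591.0, -213.0, 219.0]), (355, [604.0, -299.0, 221.0]), (362, [605.0, -302.0, 223.0]), (370, [608.0, -305.0, 227.0])]
258 [(186, [592.0, -209.0, 231.0]), (194, [593.0, -213.0, 232.0]), (199, [588.0, -213.0, 221.0]), (355, [601.0, -300.0, 222.0]), (362, [605.0, -301.0, 230.0]), (370, [606.0, -304.0, 233.0])]
264 [(186, [593.0, -211.0, 239.0]), (194, [589.0, -214.0, 232.0]), (199, [585.0, -214.0, 223.0]), (355, [597.0, -300.0, 223.0]), (362, [604.0, -299.0, 237.0]), (370, [605.0, -303.0, 237.0])]
270 [(186, [592.0, -213.0, 243.0]), (194, [586.0, -214.0, 231.0]), (199, [582.0, -214.0, 223.0]), (355, [594.0, -301.0, 224.0]), (362, [601.0, -300.0, 237.0]), (370,
[... 568 characters left out ...]
(370, [625.0, -280.0, 301.0])]
294 [(186, [617.0, -229.0, 302.0]), (194, [618.0, -231.0, 303.0]), (199, [618.0, -232.0, 302.0]), (355, [624.0, -275.0, 302.0]), (362, [624.0, -277.0, 302.0]), (370, [625.0, -279.0, 302.0])]
300 [(186, [616.0, -229.0, 303.0]), (194, [615.0, -231.0, 302.0]), (199, [616.0, -233.0, 303.0]), (355, [623.0, -275.0, 303.0]), (362, [622.0, -278.0, 302.0]), (370, [623.0, -279.0, 303.0])]
306 [(186, [614.0, -229.0, 303.0]), (194, [613.0, -231.0, 302.0]), (199, [614.0, -232.0, 302.0]), (355, [620.0, -276.0, 302.0]), (362, [621.0, -278.0, 303.0]), (370, [621.0, -280.0, 303.0])]
scene0 near start tcp z 3586 [0.10005566 0.11011936 0.11465544 0.13013148 0.14367853 0.30321602]
```

View pics/w1z.png

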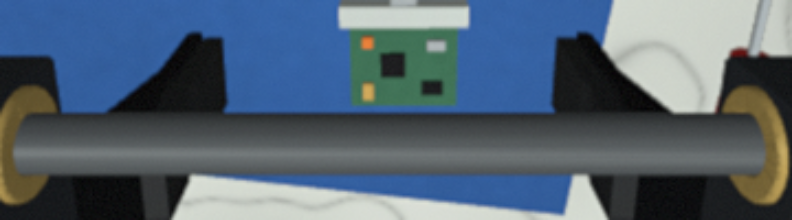

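View pics/s0z.png

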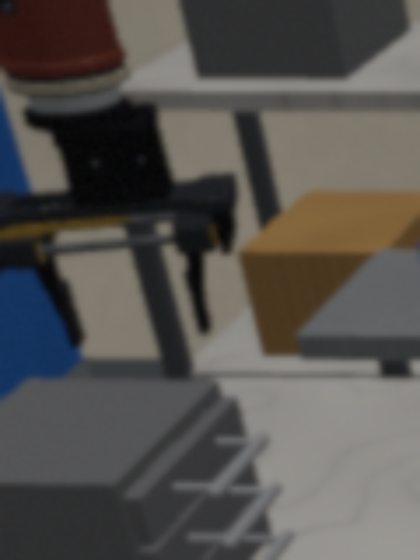

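Both views put the fingertips about 26 mm above the reported TCP (z 0.089 against a reported 0.063). The description puts them 8 mm below it. x and y agree, so the holder wasn't touched. For heights I'll use the measured rule: tip z = reported z + 26 mm. Reopening, then lowering about 34 mm further.

apply_moves([
  {"x":0,"y":0,"z":0,"roll":0},
  {"x":0,"y":0,"z":0,"roll":0},
  {"x":0,"y":0,"z":0,"roll":0},
  {"x":0,"y":0,"z":0,"roll":0},
  {"x":0,"y":0,"z":0,"roll":0},
  {"x":0,"y":0,"z":0,"roll":0},
  {"x":0,"y":0,"z":0,"roll":0},
  {"x":0,"y":0,"z":0,"roll":0},
  {"x":0,"y":0,"z":0,"roll":0},
  {"x":0,"y":0,"z":0,"roll":0},
], grip=0)

```text
time_s: 5.5
position: [0.5916, -0.2632, 0.0632]
tcp_rot: [[0.99, 0.144, -0.002], [0.144, -0.99, 0.002], [-0.002, -0.002, -1.0]]
force: [0.4, 0.2, -0.1]
finger_gap: 0.0726
```

apply_moves([
  {"x":0,"y":0,"z":-8,"roll":0},
  {"x":0,"y":0,"z":-8,"roll":0},
  {"x":0,"y":0,"z":-5,"roll":0},
  {"x":0,"y":0,"z":0,"roll":0},
  {"x":0,"y":0,"z":0,"roll":0},
])

```text
time_s: 6.0
position: [0.591, -0.2629, 0.0394]
tcp_rot: [[0.99, 0.144, -0.003], [0.144, -0.99, 0.002], [-0.003, -0.003, -1.0]]
force: [0.3, -0.2, -0.6]
finger_gap: 0.0872
```

Before the last few mm, I'll check tip height again.

```bash
python3 - <<'E'
from bench import observe,capture
from h import *
c=capture("scene");np.savez("scene3.npz",**c)
cv2.imwrite("pics/s3.png",cv2.resize(c["frame"][150:280,60:240,::-1],None,fx=4,fy=4,interpolation=cv2.INTER_CUBIC))
W=cloud(c);X,Y,Z=W[...,0],W[...,1],W[...,2];V=c["frame"].max(2)
for lo,hi in((-.33,-.285),(-.24,-.19)):
    m=(Y>lo)&(Y<hi)&(X>.57)&(X<.63)&(Z>.04)&(Z<.14)&(V<60)
    print(m.sum(),np.percentile(Z[m],[0,2,5,20]) if m.any() else None)
print(observe()["position"])
E
```

```text
145 [0.06704394 0.07164227 0.07551467 0.08494552]
106 [0.04077792 0.04306019 0.04689465 0.07705397]
[ 0.59087345 -0.26293249  0.03940406]
```

View pics/s3.png

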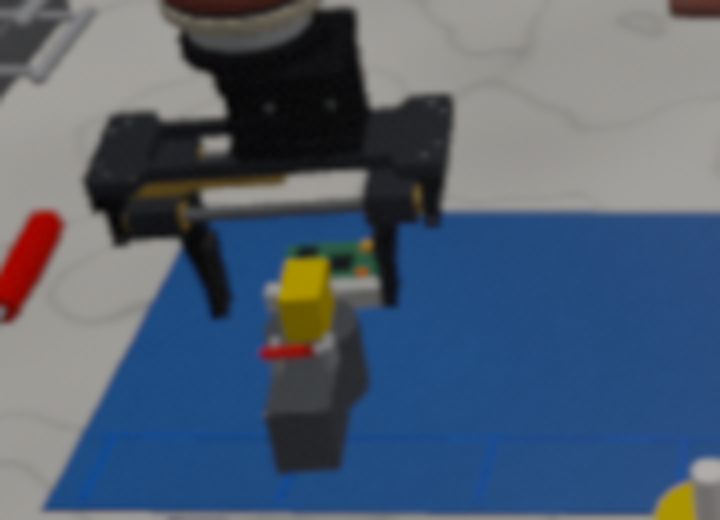

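Tip z is 0.067 at a reported 0.0394, which confirms the offset. Both fingers straddle the grip.

apply_moves([
  {"x":0,"y":0,"z":-5,"roll":0},
  {"x":0,"y":0,"z":-5,"roll":0},
  {"x":0,"y":0,"z":0,"roll":0},
  {"x":0,"y":0,"z":0,"roll":0},
])

```text
time_s: 6.45
position: [0.5912, -0.263, 0.0289]
tcp_rot: [[0.99, 0.144, -0.003], [0.144, -0.99, 0.002], [-0.002, -0.002, -1.0]]
force: [-0.2, -0.2, -0.5]
finger_gap: 0.0867
```

apply_moves([
  {"x":0,"y":0,"z":0,"roll":0},
  {"x":0,"y":0,"z":0,"roll":0},
  {"x":0,"y":0,"z":0,"roll":0},
  {"x":0,"y":0,"z":0,"roll":0},
  {"x":0,"y":0,"z":0,"roll":0},
  {"x":0,"y":0,"z":0,"roll":0},
  {"x":0,"y":0,"z":0,"roll":0},
  {"x":0,"y":0,"z":0,"roll":0},
  {"x":0,"y":0,"z":0,"roll":0},
  {"x":0,"y":0,"z":0,"roll":0},
  {"x":0,"y":0,"z":0,"roll":0},
  {"x":0,"y":0,"z":0,"roll":0},
], grip=255, force=35)

```text
time_s: 7.65
position: [0.5916, -0.2632, 0.0296]
tcp_rot: [[0.99, 0.144, -0.002], [0.144, -0.99, 0.002], [-0.002, -0.002, -1.0]]
force: [0.2, 0.5, -0.0]
finger_gap: 0.0238
```

Gripped at 23.8 mm. Lifting.

apply_moves([
  {"x":0,"y":0,"z":8,"roll":0},
  {"x":0,"y":0,"z":15,"roll":0},
  {"x":0,"y":0,"z":20,"roll":0},
  {"x":0,"y":0,"z":25,"roll":0},
  {"x":0,"y":0,"z":25,"roll":0},
  {"x":0,"y":0,"z":15,"roll":0},
  {"x":0,"y":0,"z":5,"roll":0},
  {"x":0,"y":0,"z":0,"roll":0},
  {"x":0,"y":0,"z":0,"roll":0},
])

```text
time_s: 8.55
position: [0.5877, -0.2616, 0.149]
tcp_rot: [[0.99, 0.144, -0.008], [0.144, -0.99, 0.004], [-0.007, -0.005, -1.0]]
force: [-0.1, 0.9, -5.9]
finger_gap: 0.0237
```

apply_moves([
  {"x":-2,"y":12,"z":0,"roll":1},
  {"x":-4,"y":22,"z":0,"roll":2},
  {"x":-6,"y":32,"z":0,"roll":2},
  {"x":-6,"y":32,"z":0,"roll":2},
  {"x":-6,"y":32,"z":0,"roll":2},
  {"x":-6,"y":32,"z":0,"roll":2},
  {"x":-6,"y":32,"z":0,"roll":2},
  {"x":-6,"y":32,"z":0,"roll":2},
  {"x":-6,"y":32,"z":0,"roll":2},
  {"x":-6,"y":32,"z":0,"roll":2},
  {"x":-6,"y":25,"z":0,"roll":2},
  {"x":-4,"y":15,"z":0,"roll":1},
])

```text
time_s: 9.75
position: [0.5079, 0.0874, 0.1373]
tcp_rot: [[0.849, 0.527, -0.027], [0.527, -0.85, -0.001], [-0.023, -0.014, -1.0]]
force: [0.1, -0.9, -4.4]
finger_gap: 0.0237
```

apply_moves([
  {"x":-2,"y":15,"z":5,"roll":1},
  {"x":-4,"y":25,"z":4,"roll":1},
  {"x":-5,"y":32,"z":2,"roll":1},
  {"x":-5,"y":32,"z":2,"roll":1},
  {"x":-5,"y":32,"z":0,"roll":1},
  {"x":-5,"y":32,"z":0,"roll":1},
  {"x":-5,"y":32,"z":0,"roll":1},
  {"x":-5,"y":30,"z":0,"roll":0},
  {"x":-4,"y":20,"z":0,"roll":0},
  {"x":-2,"y":10,"z":0,"roll":0},
  {"x":0,"y":0,"z":0,"roll":0},
  {"x":0,"y":0,"z":0,"roll":0},
])

```text
time_s: 10.95
position: [0.4668, 0.3533, 0.152]
tcp_rot: [[0.781, 0.624, -0.026], [0.624, -0.782, -0.007], [-0.025, -0.01, -1.0]]
force: [-0.1, -0.7, -4.3]
finger_gap: 0.0243
```

apply_moves([
  {"x":-1,"y":7,"z":0,"roll":0},
  {"x":0,"y":0,"z":-10,"roll":0},
  {"x":0,"y":0,"z":-10,"roll":0},
  {"x":0,"y":0,"z":0,"roll":0},
  {"x":0,"y":0,"z":0,"roll":0},
])

```text
time_s: 11.45
position: [0.468, 0.3558, 0.1295]
tcp_rot: [[0.785, 0.619, -0.026], [0.619, -0.786, -0.01], [-0.027, -0.008, -1.0]]
force: [0.5, 0.3, -4.4]
finger_gap: 0.0233
```

```bash
cat > look.py <<'E'
import sys
from bench import observe,capture
from h import *
k=sys.argv[1]
for n,cr in(("scene",(130,290,320,500)),("wrist",None)):
    c=capture(n);np.savez(n+k+".npz",**c);f=c["frame"][:,:,::-1]
    if cr:f=cv2.resize(f[cr[0]:cr[1],cr[2]:cr[3]],None,fx=4,fy=4,interpolation=cv2.INTER_CUBIC)[:600]
    cv2.imwrite(f"pics/{n}{k}.png",f)
    W=cloud(c);h=cv2.cvtColor(c["frame"],cv2.COLOR_RGB2HSV);H,S,V=h[...,0],h[...,1],h[...,2]
    X,Y,Z=W[...,0],W[...,1],W[...,2];print(n)
    hold=(X>.3)&(X<.65)&(Y>.2)&(Y<.5)&(Z>.02)&(Z<.25)
    p=rect(W,(H>20)&(H<34)&(S>150)&(V>80)&hold,"yellow")
    if len(p):
        zt=np.percentile(p[:,2],90);rect(p[None],(p[None][...,2]>zt-.004),"ytop")
    rect(W,((H<8)|(H>172))&(S>150)&hold,"red")
    rect(W,(H>40)&(H<85)&(S>80)&hold,"green")
s=observe();print(s["time_s"],s["position"],s["force"],np.degrees(np.arctan2(s["tcp_rot"][1][0],s["tcp_rot"][0][0])),np.round(np.array(s["tcp_rot"])[:,2],4))
E
python3 look.py 4
```

```text
scene
yellow 134 med [0.4848 0.3604 0.1761] min [0.4618 0.3492 0.154 ] max [0.4939 0.3728 0.1986]
  minrect ((478.3497314453125, 363.1441345214844), (19.237674713134766, 34.04804229736328), 71.24095153808594)
ytop 53 med [0.4798 0.361  0.1835] min [0.4618 0.3492 0.18  ] max [0.493  0.3727 0.1986]
  minrect ((477.4599304199219, 362.6703796386719), (17.76814842224121, 32.66770553588867), 71.24095153808594)
red 41 med [0.5286 0.3893 0.1843] min [0.5054 0.3736 0.1628] max [0.5394 0.408  0.1919]
  minrect ((522.9048461914062, 386.8743896484375), (38.307926177978516, 19.059398651123047), 54.744014739990234)
green 80 med [0.4044 0.2924 0.1365] min [0.3774 0.2695 0.1343] max [0.4248 0.3212 0.1424]
  minrect ((400.59613037109375, 297.76837158203125), (37.29225540161133, 54.27156066894531), 43.68111038208008)
wrist
yellow 2812 med [0.4789 0.3642 0.1824] min [0.4473 0.3365 0.1539] max [0.5169 0.3903 0.2496]
  minrect ((484.889892578125, 349.8945007324219), (55.261329650878906, 59.11183547973633), 39.8698616027832)
ytop 2061 med [0.4764 0.362  0.1827] min [0.4473 0.3365 0.1795] max [0.5169 0.3903 0.2496]
  minrect ((484.889892578125, 349.8945007324219), (55.261329650878906, 59.11183547973633), 39.8698616027832)
red 3928 med [0.519  0.3957 0.182 ] min [0.4251 0.3722 0.1585] max [0.5373 0.442  0.2331]
  minrect ((483.1218566894531, 412.492431640625), (48.177677154541016, 107.4034194946289), 56.047996520996094)
green 883 med [0.4439 0.3284 0.2306] min [0.3973 0.2773 0.134 ] max [0.5516 0.4463 0.2449]
  minrect ((456.8636779785156, 346.6189880371094), (110.3208999633789, 167.47154235839844), 38.082645416259766)
11.55 [0.46801083 0.35590789 0.12970787] [-0.14427053 -0.39668384 -4.70356032] 38.23530905128358 [-0.0255 -0.0101 -0.9996]
```

View pics/scene4.png

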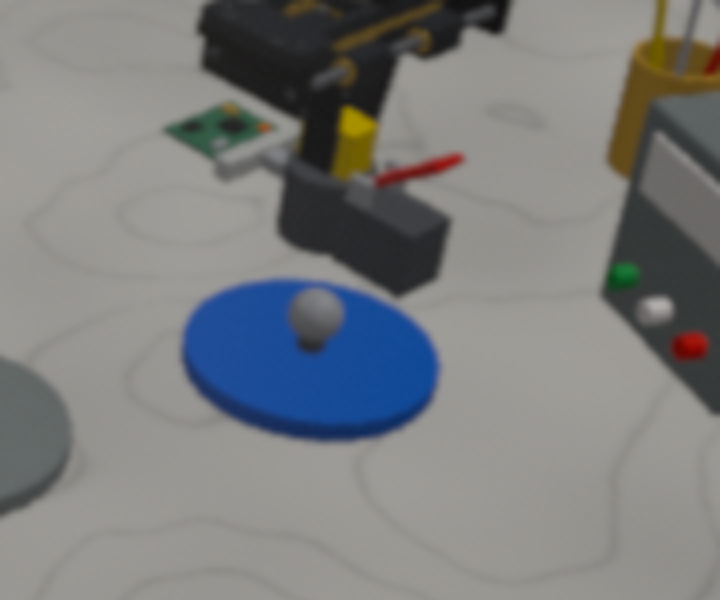

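View pics/wrist4.png

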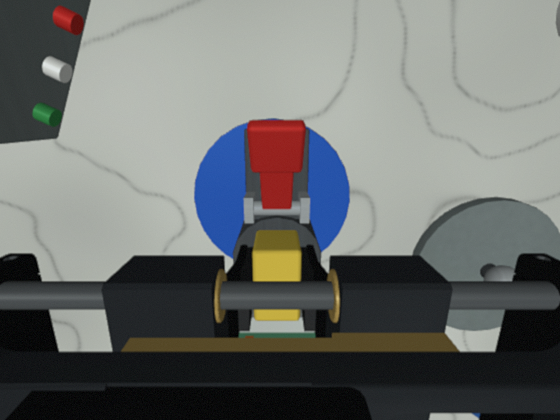

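```bash
python3 - <<'E'
from h import *
c=np.load("wrist4.npz");W=cloud(c);h=cv2.cvtColor(c["frame"],cv2.COLOR_RGB2HSV);H,S,V=h[...,0],h[...,1],h[...,2]
X,Y,Z=W[...,0],W[...,1],W[...,2]
m=(H>20)&(H<34)&(S>150)&(V>80)&(Z>.179)&(Z<.187)&(X>.42)&(X<.53)
m[330:]=False; m[:, :240]=False; m[:,315:]=False
p=rect(W,m,"ytop")
A=np.c_[p[:,:2],np.ones(len(p))];print("plane",np.linalg.lstsq(A,p[:,2],rcond=None)[0])
# hinge / lever centreline & cup silhouettes
m=((H<8)|(H>172))&(S>150)&(Z>.15)&(Z<.2)&(Y<.42)&(X>.48);p=rect(W,m,"red")
m=(V<110)&(S<90)&(Z>.147)&(Z<.156)&(X>.44)&(X<.56);rect(W,m,"cuptop")
m=(V<120)&(S<90)&(Z>.138)&(Z<.147)&(X>.44)&(X<.6);m[230:]=False;rect(W,m,"tailtop")
E
```

```text
ytop 2038 med [0.4762 0.3619 0.1827] min [0.4473 0.3365 0.179 ] max [0.4909 0.3775 0.1853]
  minrect ((468.987548828125, 356.99200439453125), (39.99098205566406, 23.959562301635742), 39.44917297363281)
plane [-0.03319228 -0.01947707  0.20531543]
red 3922 med [0.519  0.3956 0.182 ] min [0.4911 0.3722 0.1585] max [0.5373 0.4139 0.1914]
  minrect ((513.0763549804688, 391.6661071777344), (45.77753448486328, 23.675750732421875), 38.203983306884766)
cuptop 1390 med [0.4859 0.3709 0.1504] min [0.4515 0.334  0.147 ] max [0.5105 0.395  0.156 ]
  minrect ((484.0552062988281, 368.0246276855469), (43.35973358154297, 52.536041259765625), 36.14838790893555)
tailtop 1172 med [0.5042 0.3822 0.1447] min [0.4669 0.3491 0.1381] max [0.5372 0.4159 0.1469]
  minrect ((503.4931640625, 384.32562255859375), (59.705078125, 42.610015869140625), 38.08783721923828)
```

apply_moves([
  {"x":-1.5,"y":4,"z":-4,"roll":0},
  {"x":0,"y":0,"z":-4,"roll":0},
  {"x":0,"y":0,"z":-4,"roll":0},
  {"x":0,"y":0,"z":-4,"roll":0},
  {"x":0,"y":0,"z":-4,"roll":0},
  {"x":0,"y":0,"z":0,"roll":0},
  {"x":0,"y":0,"z":0,"roll":0},
])

```text
time_s: 12.25
position: [0.4664, 0.3606, 0.1083]
tcp_rot: [[0.785, 0.619, -0.025], [0.619, -0.785, -0.01], [-0.026, -0.008, -1.0]]
force: [0.4, -1.0, -4.8]
finger_gap: 0.0234
```

apply_moves([
  {"x":0,"y":0,"z":-5,"roll":0},
  {"x":0,"y":0,"z":-6,"roll":0},
  {"x":0,"y":0,"z":-6,"roll":0},
  {"x":0,"y":0,"z":-3,"roll":0},
  {"x":0,"y":0,"z":0,"roll":0},
])

```text
time_s: 12.75
position: [0.4665, 0.3605, 0.0865]
tcp_rot: [[0.785, 0.619, -0.025], [0.619, -0.786, -0.01], [-0.025, -0.008, -1.0]]
force: [-1.3, 0.3, -5.3]
finger_gap: 0.0236
```

```bash
python3 look.py 5
```

```text
scene
yellow 128 med [0.4825 0.3652 0.1346] min [0.4552 0.3551 0.1108] max [0.502  0.3785 0.2106]
  minrect ((478.92437744140625, 366.9683837890625), (19.01239776611328, 47.5734748840332), 70.14989471435547)
ytop 55 med [0.4795 0.3659 0.1405] min [0.4582 0.3551 0.1376] max [0.502  0.3785 0.2106]
  minrect ((481.0978088378906, 365.8090515136719), (18.307523727416992, 42.69757080078125), 70.14989471435547)
red 46 med [0.5258 0.3929 0.1393] min [0.5015 0.3791 0.117 ] max [0.5347 0.4142 0.1483]
  minrect ((518.8789672851562, 391.8410339355469), (40.2603645324707, 20.77002716064453), 53.85212707519531)
green 88 med [0.4033 0.299  0.0937] min [0.3756 0.2731 0.0904] max [0.4289 0.3262 0.0969]
  minrect ((400.5042724609375, 303.1539306640625), (36.17014694213867, 56.324798583984375), 45.450660705566406)
wrist
yellow 2814 med [0.4774 0.3691 0.1397] min [0.4461 0.3418 0.111 ] max [0.5074 0.3977 0.2122]
  minrect ((471.4961853027344, 373.0498962402344), (59.00154113769531, 40.8056526184082), 33.2286376953125)
ytop 2056 med [0.4749 0.3668 0.14  ] min [0.4461 0.3418 0.1369] max [0.5074 0.3977 0.2122]
  minrect ((471.4961853027344, 373.0498962402344), (59.00154113769531, 40.8056526184082), 33.2286376953125)
red 3943 med [0.5175 0.4004 0.1395] min [0.4205 0.3096 0.1154] max [0.5507 0.4445 0.2325]
  minrect ((503.40887451171875, 388.0787353515625), (70.13677978515625, 167.55572509765625), 43.13811111450195)
green 1751 med [0.4731 0.3825 0.2164] min [0.3948 0.2814 0.0909] max [0.5499 0.4522 0.2333]
  minrect ((454.915771484375, 352.6383972167969), (109.80078125, 168.8308868408203), 38.216392517089844)
12.85 [0.46667429 0.36068118 0.08702912] [-0.23605566 -0.84091167 -5.64255573] 38.241496690395145 [-0.0244 -0.0092 -0.9997]
```

View pics/scene5.png

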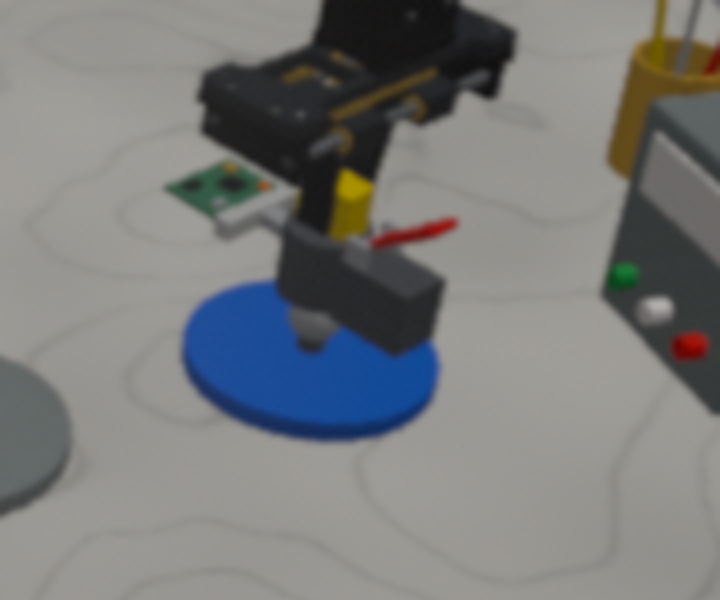

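The cup hangs straight over the ball, with its underside at about 59 mm. Lowering gently.

apply_moves([
  {"x":0,"y":0,"z":-4,"roll":0},
  {"x":0,"y":0,"z":-5,"roll":0},
  {"x":0,"y":0,"z":-5,"roll":0},
  {"x":0,"y":0,"z":-5,"roll":0},
  {"x":0,"y":0,"z":-5,"roll":0},
  {"x":0,"y":0,"z":-3,"roll":0},
  {"x":0,"y":0,"z":0,"roll":0},
])

```text
time_s: 13.55
position: [0.4668, 0.3608, 0.0578]
tcp_rot: [[0.785, 0.619, -0.024], [0.619, -0.786, -0.009], [-0.024, -0.008, -1.0]]
force: [-0.5, -1.2, -4.8]
finger_gap: 0.0235
```

apply_moves([
  {"x":0,"y":0,"z":-3,"roll":0},
  {"x":0,"y":0,"z":-3,"roll":0},
  {"x":0,"y":0,"z":-2,"roll":0},
  {"x":0,"y":0,"z":-1,"roll":0},
  {"x":0,"y":0,"z":0,"roll":0},
])

```text
time_s: 14.05
position: [0.467, 0.361, 0.0483]
tcp_rot: [[0.785, 0.619, -0.024], [0.619, -0.786, -0.009], [-0.024, -0.008, -1.0]]
force: [-0.2, 0.2, -5.3]
finger_gap: 0.0239
```

apply_moves([
  {"x":0,"y":0,"z":-1,"roll":0},
  {"x":0,"y":0,"z":-1,"roll":0},
  {"x":0,"y":0,"z":0,"roll":0},
])

```text
time_s: 14.35
position: [0.4672, 0.361, 0.0464]
tcp_rot: [[0.785, 0.619, -0.023], [0.619, -0.786, -0.008], [-0.024, -0.008, -1.0]]
force: [-0.1, -0.4, -5.7]
finger_gap: 0.0239
```

apply_moves([
  {"x":0,"y":0,"z":-1,"roll":0},
  {"x":0,"y":0,"z":-1,"roll":0},
  {"x":0,"y":0,"z":0,"roll":0},
])

```text
time_s: 14.65
position: [0.4673, 0.3612, 0.045]
tcp_rot: [[0.785, 0.619, -0.023], [0.619, -0.786, -0.008], [-0.023, -0.008, -1.0]]
force: [-0.7, -0.4, -3.1]
finger_gap: 0.0238
```

apply_moves([
  {"x":0,"y":0,"z":-1,"roll":0},
  {"x":0,"y":0,"z":-1,"roll":0},
  {"x":0,"y":0,"z":0,"roll":0},
])

```text
time_s: 14.95
position: [0.4672, 0.3614, 0.0445]
tcp_rot: [[0.785, 0.619, -0.022], [0.619, -0.786, -0.009], [-0.023, -0.007, -1.0]]
force: [-0.1, -1.1, -3.1]
finger_gap: 0.0237
```

apply_moves([
  {"x":0,"y":0,"z":-2,"roll":0},
  {"x":0,"y":0,"z":-2,"roll":0},
  {"x":0,"y":0,"z":0,"roll":0},
])

```text
time_s: 15.25
position: [0.4673, 0.3617, 0.044]
tcp_rot: [[0.785, 0.619, -0.02], [0.619, -0.785, -0.01], [-0.022, -0.005, -1.0]]
force: [-0.1, 0.4, -5.2]
finger_gap: 0.0239
```

```bash
python3 look.py 6
```

```text
scene
yellow 129 med [0.4837 0.366  0.0917] min [0.3809 0.3136 0.0536] max [0.5017 0.3814 0.1701]
  minrect ((442.1991882324219, 335.8817138671875), (122.42257690429688, 45.117332458496094), 40.19443130493164)
ytop 54 med [0.479  0.3663 0.0985] min [0.461  0.331  0.0956] max [0.5017 0.3782 0.1701]
  minrect ((473.6923828125, 358.88739013671875), (42.23442077636719, 36.859466552734375), 44.045955657958984)
red 43 med [0.5264 0.3938 0.0983] min [0.5001 0.3803 0.0748] max [0.5385 0.4112 0.1085]
  minrect ((519.9588012695312, 391.1060791015625), (40.08208465576172, 18.107791900634766), 49.95624542236328)
green 94 med [0.4012 0.301  0.0493] min [0.3763 0.2777 0.046 ] max [0.5226 0.3321 0.1404]
  minrect ((444.9518737792969, 290.556884765625), (48.25788879394531, 147.93222045898438), 75.02159118652344)
wrist
yellow 2822 med [0.4781 0.3702 0.097 ] min [0.4462 0.3427 0.0679] max [0.5075 0.3976 0.153 ]
  minrect ((475.3519287109375, 367.2660217285156), (57.19574737548828, 31.746328353881836), 39.5051155090332)
ytop 2039 med [0.4754 0.3679 0.0973] min [0.4462 0.3427 0.094 ] max [0.5075 0.3976 0.153 ]
  minrect ((475.3519287109375, 367.2660217285156), (57.19574737548828, 31.746328353881836), 39.5051155090332)
red 3929 med [0.518  0.4014 0.0981] min [0.4215 0.3159 0.0609] max [0.5422 0.4457 0.1875]
  minrect ((502.1267395019531, 394.4449462890625), (65.18072509765625, 161.05279541015625), 46.05964279174805)
green 1752 med [0.4692 0.3808 0.1553] min [0.3962 0.2824 0.0468] max [0.5507 0.453  0.1907]
  minrect ((455.4153747558594, 353.3324279785156), (110.20330810546875, 168.37863159179688), 38.07511520385742)
15.35 [0.46709951 0.3616864  0.04354469] [-1.6464312  -1.46060499  4.73336453] 38.25228655612829 [-0.0209 -0.0095 -0.9997]
```

View pics/scene6.png

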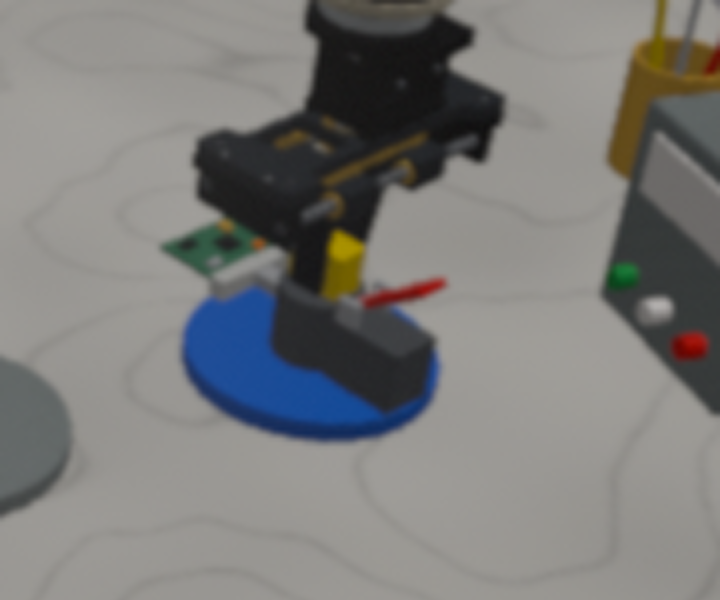

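Seated: block top is at 97.3 mm, and 16 + 81 = 97 is expected. Contact is about 9 N. Releasing.

apply_moves([
  {"x":0,"y":0,"z":0,"roll":0},
  {"x":0,"y":0,"z":0,"roll":0},
  {"x":0,"y":0,"z":0,"roll":0},
  {"x":0,"y":0,"z":0,"roll":0},
  {"x":0,"y":0,"z":0,"roll":0},
  {"x":0,"y":0,"z":0,"roll":0},
  {"x":0,"y":0,"z":0,"roll":0},
], grip=0)

```text
time_s: 16.05
position: [0.468, 0.3627, 0.0433]
tcp_rot: [[0.785, 0.619, -0.02], [0.619, -0.785, -0.007], [-0.02, -0.006, -1.0]]
force: [-0.3, -0.2, -0.6]
finger_gap: 0.0716
```

apply_moves([
  {"x":0,"y":0,"z":10,"roll":0},
  {"x":0,"y":0,"z":25,"roll":0},
  {"x":0,"y":0,"z":25,"roll":0},
  {"x":0,"y":0,"z":20,"roll":0},
  {"x":0,"y":0,"z":0,"roll":0},
  {"x":0,"y":0,"z":0,"roll":0},
], grip=255)

```text
time_s: 16.65
position: [0.4674, 0.3627, 0.1288]
tcp_rot: [[0.785, 0.619, -0.02], [0.619, -0.785, -0.007], [-0.02, -0.007, -1.0]]
force: [-0.3, -0.9, -0.8]
finger_gap: 0.0396
```

```bash
python3 look.py 7; python3 - <<'E'
from h import *
c=np.load("wrist7.npz");W=cloud(c);h=cv2.cvtColor(c["frame"],cv2.COLOR_RGB2HSV);H,S,V=h[...,0],h[...,1],h[...,2]
X,Y,Z=W[...,0],W[...,1],W[...,2]
m=(H>20)&(H<34)&(S>150)&(V>80)&(Z>.092)&(Z<.102)
p=rect(W,m,"ytop");A=np.c_[p[:,:2],np.ones(len(p))];print("plane",np.linalg.lstsq(A,p[:,2],rcond=None)[0])
m=((H<8)|(H>172))&(S>150)&(Z>.06)&(Z<.13)&(X>.46)&(Y>.36)&(Y<.45);rect(W,m,"red")
E
```

```text
scene
yellow 240 med [0.4768 0.3582 0.0885] min [0.4526 0.3411 0.0675] max [0.4923 0.3792 0.1005]
  minrect ((470.2015686035156, 358.2501220703125), (41.649600982666016, 23.470022201538086), 39.67851638793945)
ytop 77 med [0.4721 0.3602 0.0982] min [0.4526 0.3443 0.095 ] max [0.4893 0.3771 0.1005]
  minrect ((472.081787109375, 358.55133056640625), (37.32215881347656, 22.663837432861328), 44.17616271972656)
red 40 med [0.526  0.3946 0.0997] min [0.5014 0.3809 0.0738] max [0.5361 0.411  0.1084]
  minrect ((520.4638061523438, 391.6311340332031), (40.22985076904297, 16.28487777709961), 50.723445892333984)
green 82 med [0.4034 0.3006 0.0486] min [0.3748 0.2749 0.0453] max [0.428  0.3257 0.0525]
  minrect ((399.03515625, 305.4813537597656), (36.49601364135742, 55.8510627746582), 46.10881042480469)
wrist
yellow 1675 med [0.4705 0.3651 0.097 ] min [0.4464 0.339  0.0688] max [0.519  0.3832 0.2492]
  minrect ((481.5843811035156, 348.41912841796875), (40.795230865478516, 65.57625579833984), 44.045738220214844)
ytop 1466 med [0.4683 0.3634 0.0971] min [0.4464 0.339  0.0938] max [0.519  0.3832 0.
[... 392 characters left out ...]
2 0.4505 0.2455]
  minrect ((442.116943359375, 338.9483642578125), (151.18353271484375, 165.52976989746094), 38.903160095214844)
16.75 [0.4671976  0.3626632  0.12822861] [ 0.05791848 -0.27384084 -0.91090003] 38.292212956159126 [-0.0204 -0.0073 -0.9998]
ytop 1481 med [0.4685 0.3635 0.0971] min [0.4464 0.3427 0.0921] max [0.4891 0.3832 0.0996]
  minrect ((467.5321350097656, 362.7225646972656), (39.249534606933594, 23.127708435058594), 37.43458938598633)
plane [-0.01327993 -0.00824251  0.10619397]
red 1573 med [0.5164 0.4005 0.0967] min [0.4907 0.3791 0.074 ] max [0.5355 0.419  0.1075]
  minrect ((511.80877685546875, 397.56451416015625), (43.482505798339844, 23.53680992126465), 38.192626953125)
```

View pics/scene7.png

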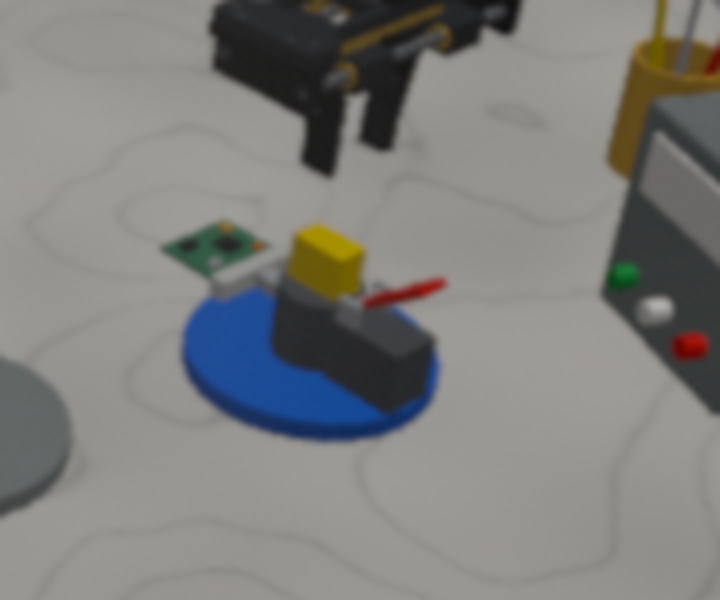

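View pics/wrist7.png

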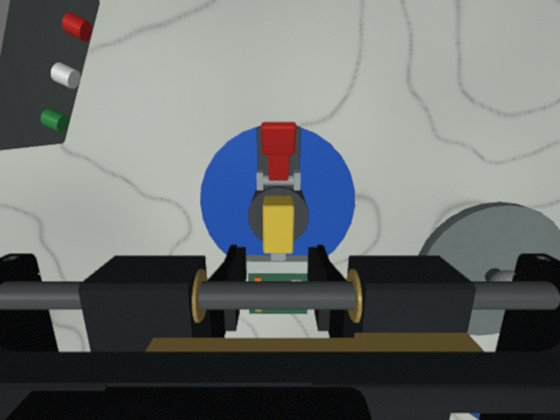

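The holder is seated upright and released on the blue stand. Its axis is about (467.5, 362.5) mm with heading 38°, and the lever is still raised. Next: move closed fingers over the paddle.

apply_moves([
  {"x":8,"y":6,"z":0,"roll":0},
  {"x":12,"y":9,"z":0,"roll":0},
  {"x":12,"y":9,"z":0,"roll":0},
  {"x":10,"y":8,"z":0,"roll":0},
  {"x":5,"y":4,"z":0,"roll":0},
  {"x":0,"y":0,"z":0,"roll":0},
  {"x":0,"y":0,"z":0,"roll":0},
])

```text
time_s: 17.45
position: [0.5159, 0.3992, 0.1219]
tcp_rot: [[0.785, 0.619, -0.027], [0.619, -0.785, -0.012], [-0.029, -0.007, -1.0]]
force: [-0.2, -0.1, 0.2]
finger_gap: 0.0005
```

apply_moves([
  {"x":5,"y":5,"z":0,"roll":0},
  {"x":0,"y":0,"z":-8,"roll":0},
  {"x":0,"y":0,"z":-10,"roll":0},
  {"x":0,"y":0,"z":-8,"roll":0},
  {"x":0,"y":0,"z":0,"roll":0},
  {"x":0,"y":0,"z":0,"roll":0},
])

```text
time_s: 18.05
position: [0.5201, 0.4033, 0.0928]
tcp_rot: [[0.785, 0.619, -0.028], [0.619, -0.785, -0.014], [-0.031, -0.006, -1.0]]
force: [0.4, 0.1, 0.2]
finger_gap: 0.0004
```

```bash
python3 look.py 8 | tail -1; python3 - <<'E'
from h import *
c=np.load("wrist8.npz");W=cloud(c);V=c["frame"].max(2);X,Y,Z=W[...,0],W[...,1],W[...,2]
m=(V<70)&(Z>.1)&(Z<.14)&(X>.48)&(X<.56)&(Y>.37)&(Y<.44);rect(W,m,"fingers")
E
```

```text
18.15 [0.52019177 0.40337245 0.09306048] [-0.52064764  0.04936712  0.16053462] 38.2745544243955 [-0.0279 -0.0138 -0.9995]
fingers 506 med [0.5288 0.4106 0.1305] min [0.5239 0.4041 0.1183] max [0.5355 0.4186 0.14  ]
  minrect ((529.1964111328125, 410.93408203125), (3.088042736053467, 18.110485076904297), 39.04527282714844)
```

View pics/scene8.png

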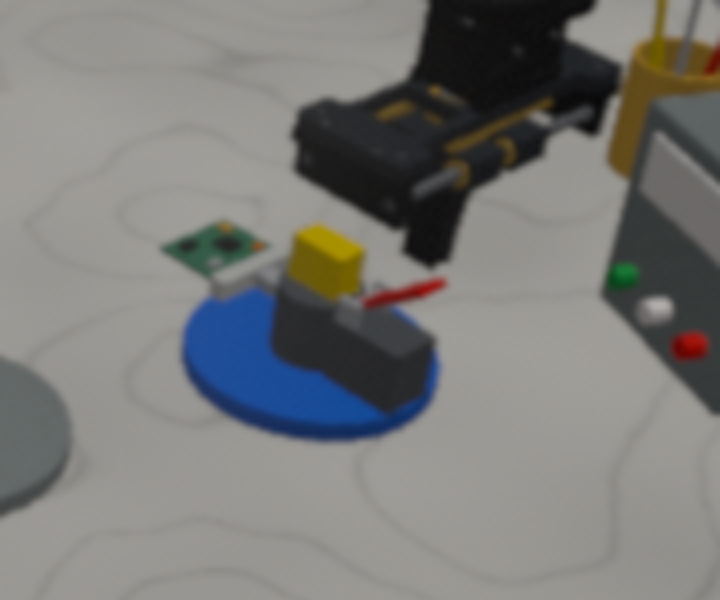

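View pics/wrist8.png

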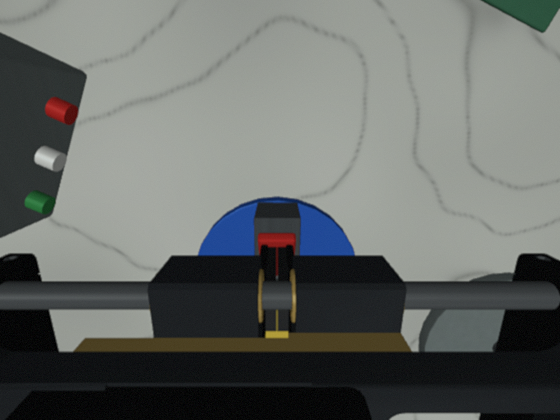

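Fingers sit 59 to 78 mm out along the lever and are centred across it. Pressing down.

apply_moves([
  {"x":0,"y":0,"z":-5,"roll":0},
  {"x":0,"y":0,"z":-5,"roll":0},
  {"x":0,"y":0,"z":-5,"roll":0},
  {"x":0,"y":0,"z":-5,"roll":0},
  {"x":0,"y":0,"z":-5,"roll":0},
  {"x":0,"y":0,"z":0,"roll":0},
])

```text
time_s: 18.75
position: [0.5212, 0.4042, 0.0673]
tcp_rot: [[0.785, 0.619, -0.025], [0.619, -0.785, -0.012], [-0.027, -0.006, -1.0]]
force: [-0.3, 1.1, 0.7]
finger_gap: 0.0005
```

apply_moves([
  {"x":0,"y":0,"z":-4,"roll":0},
  {"x":0,"y":0,"z":-4,"roll":0},
  {"x":0,"y":0,"z":-4,"roll":0},
  {"x":0,"y":0,"z":-3,"roll":0},
  {"x":0,"y":0,"z":0,"roll":0},
])

```text
time_s: 19.25
position: [0.5212, 0.4042, 0.0509]
tcp_rot: [[0.785, 0.619, -0.025], [0.619, -0.785, -0.012], [-0.027, -0.006, -1.0]]
force: [0.6, 0.8, 0.2]
finger_gap: 0.0005
```

apply_moves([
  {"x":0,"y":0,"z":-2,"roll":0},
  {"x":0,"y":0,"z":-2,"roll":0},
])

```text
time_s: 19.45
position: [0.5214, 0.4045, 0.0474]
tcp_rot: [[0.785, 0.619, -0.025], [0.619, -0.785, -0.011], [-0.026, -0.006, -1.0]]
force: [-3.4, -2.8, 14.5]
finger_gap: 0.0006
```

apply_moves([
  {"x":0,"y":0,"z":-2,"roll":0},
  {"x":0,"y":0,"z":-2,"roll":0},
])

```text
time_s: 19.65
position: [0.5222, 0.4051, 0.0472]
tcp_rot: [[0.785, 0.619, -0.022], [0.619, -0.785, -0.011], [-0.024, -0.005, -1.0]]
force: [-4.1, -5.7, 18.5]
finger_gap: 0.0005
```

apply_moves([
  {"x":0,"y":0,"z":-3,"roll":0},
  {"x":0,"y":0,"z":-3,"roll":0},
])

```text
time_s: 19.85
position: [0.5235, 0.4062, 0.047]
tcp_rot: [[0.786, 0.619, -0.018], [0.618, -0.786, -0.009], [-0.02, -0.004, -1.0]]
force: [-5.1, -6.1, 23.8]
finger_gap: 0.0004
```

apply_moves([
  {"x":0,"y":0,"z":6,"roll":0},
  {"x":0,"y":0,"z":15,"roll":0},
  {"x":0,"y":0,"z":25,"roll":0},
  {"x":0,"y":0,"z":30,"roll":0},
  {"x":-25,"y":-20,"z":30,"roll":0},
  {"x":-25,"y":-20,"z":10,"roll":0},
  {"x":0,"y":0,"z":0,"roll":0},
  {"x":0,"y":0,"z":0,"roll":0},
])

```text
time_s: 20.65
position: [0.471, 0.365, 0.1708]
tcp_rot: [[0.785, 0.619, -0.018], [0.619, -0.785, -0.009], [-0.02, -0.004, -1.0]]
force: [-0.2, -0.2, 0.6]
finger_gap: 0.0006
```

```bash
python3 look.py 9|tail -1; python3 - <<'E'
from h import *
for n in("wrist9","scene9"):
    c=np.load(n+".npz");W=cloud(c);h=cv2.cvtColor(c["frame"],cv2.COLOR_RGB2HSV);H,S,V=h[...,0],h[...,1],h[...,2]
    X,Y,Z=W[...,0],W[...,1],W[...,2]
    m=((H<8)|(H>172))&(S>150)&(Z>.06)&(Z<.13)&(X>.46)&(Y>.36)&(Y<.45);p=rect(W,m,"red")
    d=(p[:,:2]-[.4675,.3625])@[np.cos(.663),np.sin(.663)]
    print("lever slope deg",np.degrees(np.arctan(np.polyfit(d,p[:,2],1))),d.min(),d.max())
    m=(H>20)&(H<34)&(S>150)&(V>80)&(Z>.092)&(Z<.102);p=rect(W,m,"ytop")
E
```

```text
20.75 [0.47102643 0.36536278 0.16999074] [-0.00509383  0.19146773  0.54192793] 38.27778936960497 [-0.0191 -0.0093 -0.9998]
red 1205 med [0.5203 0.4038 0.0734] min [0.4922 0.3803 0.0704] max [0.5431 0.4254 0.0757]
  minrect ((516.6453857421875, 401.5137939453125), (51.27827453613281, 22.944007873535156), 38.22665023803711)
lever slope deg [0.77584508 4.14589773] 0.03710145897827627 0.08841316759194925
ytop 1067 med [0.469 0.364 0.097] min [0.4467 0.3431 0.0921] max [0.4892 0.3836 0.0992]
  minrect ((468.2763671875, 363.26702880859375), (38.38532638549805, 22.88407325744629), 37.83844757080078)
red 114 med [0.5249 0.3996 0.0737] min [0.4969 0.3808 0.068 ] max [0.5475 0.4202 0.0774]
  minrect ((520.7510375976562, 399.85028076171875), (50.556419372558594, 24.500444412231445), 39.89097595214844)
lever slope deg [0.72315542 4.15276727] 0.039674002836017436 0.09060337497875065
ytop 136 med [0.4731 0.3624 0.0969] min [-0.5664 -0.4716  0.092 ] max [0.7706 0.6542 0.1015]
  minrect ((-7.13677978515625, 185.77618408203125), (1704.334716796875, 427.758544921875), 41.640480041503906)
```

View pics/scene9.png

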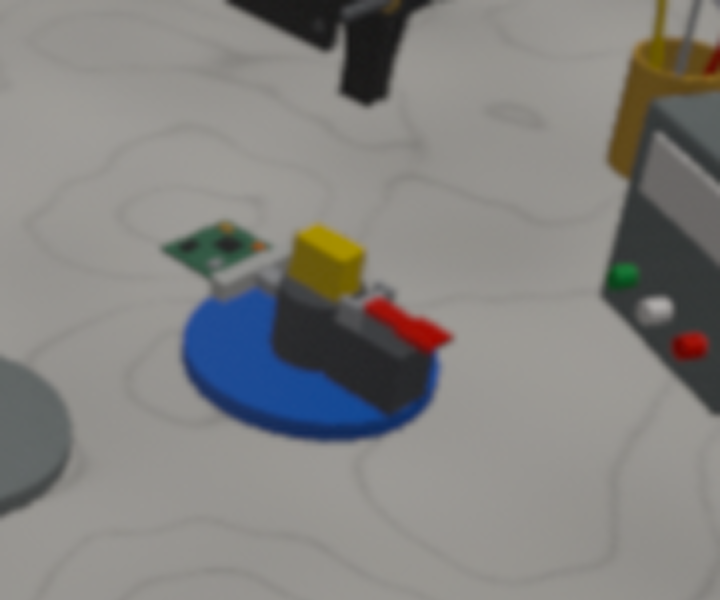

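View pics/wrist9.png

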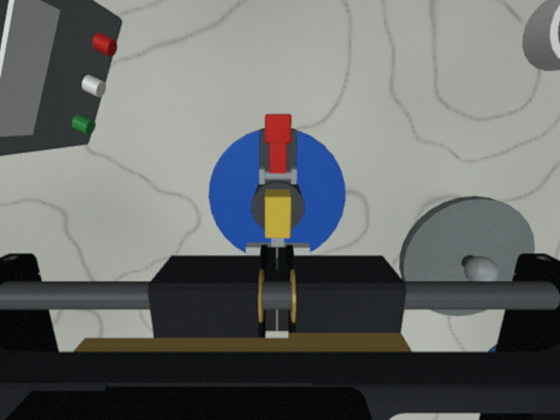

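```bash
python3 - <<'E'
from bench import observe,job_done
print(job_done());
E
```

```text
the job is handed in; nothing more can be done
None
```

The holder is coupled on the blue stand with its red latch lever fully down. I handed the job in at about 21 s, with the gripper clear above the holder and nothing touching it. The holder never came near the grey stand.

**First grasp missed:** The first attempt closed on air above the grip and did not move the holder. The cameras showed the fingertips about 27 mm above the reported TCP, where the description puts them 8 mm below it. I corrected the heights from that measurement and the second grasp held, at 23.8 mm on the 24 mm block.

**Last checks:**
- **Seating:** The grip top is 97.0 mm above the table, and 16 + 81 = 97 mm is what sitting flat on the base should give. The cup axis is about 4 mm from my measured ball centre. That is within the 5 mm of clearance, though only just, and the measurement is good to about 2 mm.
- **Latch:** The lever's upper face is at 73.4 mm against 73.5 mm expected, and it reached a firm stop at about 24 N. The image fit gives a slope of about 0.75° instead of exactly level, which I took as measurement noise.
- **Tool tilt:** The tool was tilted about 1.3° while lowering the holder, and I could not correct that with the available moves. The holder settled on release. A fit to its top face afterwards still showed about 0.9° of slope, which I took as camera error.

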